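# Seat the flask adapter and fit its joint clip

## Task

Close up the flask: press the red-capped glass adapter down until it is fully home in the flask's neck, then take the green joint clip by its tab and slide it on from the side until it has snapped right round the joint, with both glass rims between its plates, and let go. It is glass, so feel your way and never lean hard on it, and leave the other things on the bench alone.

Things in the scene. Friction and masses are not known exactly. Their poses are not given: they have to be found in the camera images.
- stand: Grey retort stand, fixed to the bench, that holds the flask in a clamp. Origin on the bench straight under the axis of the upright neck, z up; +x points from the neck to the stand's rod (12 mm thick, 122 from the axis, top at z 400); the clamp holds the neck from that side, 20 to 50 mm below the flask's rim; other sides are free. Base 215 x 135 x 12, bulb 85 wide, neck 26 in diameter.
- adapter (a joint): Height (m) of the red-capped glass adapter above fully home in the flask's neck. It starts 5 to 11 mm proud, creeps down under about 6 N (greased), stays where it is left and stops dead at 0. The flask is clamped at a different height each time, not measured: the top of its rim is 155 to 195 mm above the bench, and the cap's flat top 40 mm higher plus this value.
- clip: Green plastic joint clip, 20 mm high, 28 g, upright on the bench. Origin on the axis of its C at its underside; +x out of its mouth, z up. Two C plates 4 thick, 44 across, 12 apart: the lower (z 0 to 4, bore 26.6) goes round the neck, the upper (z 16 to 20, bore 22.8) round the adapter's tube, with the two rims between. In place its origin is 9 to 11 below the top of the flask's rim.
- clip_mouth (a point): Middle of the green clip's mouth, 10 mm ahead (+x) of its axis, 10 above its underside. It is 19 mm at its narrowest (upper plate 16); flared lips widen it to 29 (27) at 17 ahead. The adapter, from the bottom: white rim 34 in diameter, 5 high; tube 22 in diameter, 15 high; cap 27 in diameter, 20 high. At home its rim lies on the flask's own rim (34 in diameter, 5 high), together 10 high.
- clip_tab (a point): Top of the green clip's tab, the part to grip: 33 mm behind (-x) its axis, 20 above its underside. The tab is 12 mm wide (y), 25 long (x -45 to -20) and the full 20 high.
- clip_left (a joint): Swing (rad) of the green clip's left (+y) spring arm: 0 closed, positive as it spreads. Pushed squarely with some 8 N both arms spread over the neck (about 0.15) and snap shut behind it; rims not between the plates hold them spread.
- clip_right (a joint): The same for its right (-y) spring arm.
- small_clip: Blue joint clip of the same shape but smaller (32 mm across, 14 high), for another joint; not to be moved. Origin as for the green clip.
- meter: Yellow hand-held multimeter lying on the bench, 150 x 75 x 42 mm, origin at the centre of its underside; not to be moved.
- beaker: Small glass beaker, 54 mm wide, 68 high, origin at the centre of its underside; not to be moved.
Mind the look-alikes: they are no part of the job. Several things look just like the clip: the one meant starts farthest from the robot's base.

How it is judged:
By the outcome, as a careful person would: the job done as asked, in the order asked, and still so for the second after the job is handed in, with the robot touching nothing.
It also fails if it takes over 72 s, if anything falls off the work surface, if the arm or the gripper's body presses on something with over 40 N, if the wrist force passes 120 N, or if a joint passes its speed limit or range.

## Robot

A 6-joint arm with a two-finger parallel gripper is mounted at the origin on the work surface. World frame = base frame: x ahead of the robot, y to its left, z up, the work surface at z = 0. Lengths are in m, angles in degrees, forces in N, time in s.
With the tool pointing down it reaches from about 0.35 to 0.875 m from the base axis. Payload 4.2 kg.
Tool frame: the origin (TCP) lies midway between the tips of the shut fingers; the grasp point (between the pads) lies 19 mm behind it (r.pinch_z is the distance from the TCP to the grasp point, in m); z points along the fingers, y is the line along which they close (so a half turn about z gives the same grasp; the last joint's range is limited). The gripper opens to 87 mm and grips with 3 to 60 N. Pads are 19 mm wide; open, the fingers measure 117 mm over their backs; the gripper's body (75 mm by 190 mm) begins 51 mm behind the grasp point.
Start: joints at [-52.964, 22.042, 0.453, 0, -68.411, -14.817], TCP at [0.236, -0.579, 0.223] pointing down, gripper open.
Joint ranges: [-179.83, 179.83], [-69.29, 118.12], [-61.27, 80.66], [-181.25, 117.63], [-171.15, -9.14], [-177.46, 177.46]. Speed limits (degrees/s): [159.86, 159.86, 180, 180, 180, 180].

## Interface

Orientations are given as a 3x3 rotation matrix whose columns are the frame's x, y, z axes.
In Python, from station import r, imaging, models gives the robot as it stands. The module is installed in compiled form; this text tells all that it offers.
- The arm moves only by the tool apply_moves, never from a script. Its argument "moves" is a list of rows, each a list of 2 entries, a list of its own where there are three numbers: the shift along the tool's x, y, z in m, then the turn about the tool's z in degrees. A call has 1 to 5 rows; each row shifts and turns the commanded pose from where the row before left it, along the tool's axes as they then stand; what a row does not reach is not made up. A row lasts 1/12 s, in which the tool goes at most 41.7 mm and 7.16 degrees, less where a joint would pass 70% of its speed; a pose out of reach is approached as far as the arm can. A call is refused whole if a number of a shift passes 0.0417 or a number of a turn 7.16, either way. A call with a gripper value outside its range is refused whole. "hand" is the finger opening in m, from 0 to 0.087, set as the call begins (left out, the last holds). The fingers move at their own pace and stop on an object; the grip force is fixed at half the most. Time passes only in rows, so rows that do not move let the fingers close. It gives the time, the measured TCP pose, the force, the opening and the grip force at its end, in the units of the state.
- r.sense(): the state, without advancing time (a new reading comes with each control period).
- imaging.capture(name): name is "scene" or "top" or "wrist"; returns a dict with "frame" (420x560x3 uint8, blue, green, red), "intrinsics" (3x3 intrinsics, pixels), "dist" ([k1, k2, p1, p2, k3] as OpenCV has them; the pictures are not rectified), "eye" and "orientation" of the camera in the world. Camera axes: x right, y down, z forward; pixel columns grow to the right and rows downward; lengths in m; the calibration is good to about 2 mm. A picture is of the moment at which its call begins. There is no depth.
- r.finish_job(): hands the job in; it is judged then, once.
Trained networks look in a picture, given as the dict that the camera call returned (one of the last four; its "shot" number tells which), for a name from the list of things; names that differ only in an ending like _2 or _b are one class to them, and where a whole thing is asked for, a point or a joint stands for the part that bears it (a point fixed in the world has none). Each returns a list of dicts, best first, with "confidence" (0 to 1); they miss things now and then, are a little off and sometimes report something else, mostly with a low value. They report only what shows in the picture. A call takes as long as a camera call. They do not tell look-alikes from the thing itself.
- models.cut_out(picture, target): "region" (420x560 bool, what is visible of it) and "extent" ([left, top, width, height] as shares, 0 to 1, of the picture: columns of its width, rows of its height, round what is visible of it).
- models.place_of(picture, target): "at" ([column, row] as shares, 0 to 1, of the picture: columns of its width, rows of its height: a listed point, or the origin of a listed thing).
The state is a dict: "time_s": time; "joints": joint angles; "joint_velocities": joint speeds; "effort": joint torques, N m; "tcp_pos": TCP position; "ee_rot": TCP orientation; "wrist_force": force on the tool from outside, world axes, zero at the start; "moment": the same for the moment, N m; "gripper_width": opening from 0.0 (shut) to 1.0 (fully open); "gripper_force": force on a finger pad.
Only numpy, scipy, OpenCV 4.12 (cv2) and the standard library are available. Lean on these libraries where they do the work, as an engineer would, in place of code of your own. Each camera call takes 0.05 s, during which the arm holds its last target. There are 200 camera calls.

## Working session

There is one attempt and no reset: what is moved stays moved. The work goes in short steps, Python scripts to look and compute and a tool call to move; the robot and the scene stay as the last step left them, time stands still between calls to the robot, and variables do not carry over. Pictures are saved under pics/ and viewed, at most 10 in all, crops included, and the job is handed in when it is done.

Besides the shell and the picture viewer there is one more tool, called after "Emit:" by a JSON object that holds its "op" and its "data". apply_moves: Moves the arm, as the interface text tells. Its arguments: {"type":"object","properties":{"moves":{"type":"array"},"hand":{"type":"number"}},"required":["moves"]}

```bash
mkdir -p pics; cat > h.py <<'E'
import numpy as np, cv2
from station import r, imaging, models
def ray(p,uv):
    q=cv2.undistortPoints(np.array([[uv]],float),np.array(p["intrinsics"]),np.array(p["dist"]))[0,0]
    d=np.array(p["orientation"])@np.array([q[0],q[1],1]); return np.array(p["eye"]),d/np.linalg.norm(d)
def atz(p,uv,z):
    e,d=ray(p,uv); return e+d*(z-e[2])/d[2]
def tri(obs):
    A=np.zeros((3,3));b=np.zeros(3)
    for p,uv in obs:
        e,d=ray(p,uv);M=np.eye(3)-np.outer(d,d);A+=M;b+=M@e
    X=np.linalg.solve(A,b)
    return X,[round(float(np.linalg.norm(np.cross(ray(p,uv)[1],X-ray(p,uv)[0])))*1000,1) for p,uv in obs]
def proj(p,X):
    R=np.array(p["orientation"]);t=-R.T@np.array(p["eye"])
    return cv2.projectPoints(np.array(X,float).reshape(-1,3),cv2.Rodrigues(R.T)[0],t,np.array(p["intrinsics"]),np.array(p["dist"]))[0][:,0]
def px(a): return np.array(a["at"])*[560,420]
E
python3 - <<'E'
from h import *
np.set_printoptions(precision=3,suppress=True)
print({k:np.round(v,3) for k,v in r.sense().items()})
for n in ["scene","top","wrist"]:
    p=imaging.capture(n); cv2.imwrite(f"pics/{n}0.png",p["frame"])
    print(n,np.array(p["eye"]),np.array(p["orientation"]).tolist(),p["intrinsics"][0][0])
    for t in ["stand","clip","clip_mouth","clip_tab","small_clip","meter","beaker"]:
        for a in models.place_of(p,t)[:4]: print(t,round(a["confidence"],2),px(a),atz(p,px(a),0.02 if t in("clip_tab",) else .01 if t=="clip_mouth" else 0))
    for a in models.cut_out(p,"adapter")[:2]: print("adapter",a["confidence"],np.array(a["extent"])*[560,420,560,420])
im=np.hstack([cv2.imread(f"pics/{n}0.png") for n in ["scene","top"]])
cv2.imwrite("pics/both0.png",cv2.resize(im,(800,300),interpolation=cv2.INTER_AREA))
E
```

```text
{'time_s': np.float64(0.0), 'joints': array([-52.965,  22.092,   0.38 ,  -0.029, -68.411, -14.816]), 'joint_velocities': array([0.006, 0.076, 0.014, 0.123, 0.031, 0.031]), 'effort': array([  0.   , -39.066,  18.74 ,   4.22 ,   0.011,  -0.   ]), 'tcp_pos': array([ 0.236, -0.578,  0.221]), 'ee_rot': array([[-0.926, -0.378, -0.001],
       [-0.378,  0.926,  0.002],
       [ 0.   ,  0.002, -1.   ]]), 'wrist_force': array([ 0.334, -0.631, -0.087]), 'moment': array([ 0.051, -0.028,  0.072]), 'gripper_force': np.float64(0.0), 'gripper_width': np.float64(0.998)}
scene [ 0.951 -0.448  1.035] [[0.6467609564733849, 0.626408024323536, -0.4351014275369784], [0.7626540904191869, -0.5254194656677913, 0.37721760757453426], [0.007681376733042513, -0.5758015041318119, -0.8175534381867819]] 485.4942121210196
stand 0.76 [307.104 246.288] [0.53  0.008 0.   ]
stand 0.38 [350.224 169.218] [0.423 0.267 0.   ]
clip 0.8 [227.696 235.914] [ 0.379 -0.124  0.   ]
clip 0.72 [128.016 252.21 ] [ 0.259 -0.343  0.   ]
clip 0.61 [186.2   303.912] [ 0.466 -0.309  0.   ]
clip_mouth 0.82 [187.096 299.292] [ 0.462 -0.302 
[... 1495 characters left out ...]
clip 0.41 [390.6   237.594] [ 0.431 -0.316  0.   ]
meter 0.85 [397.824 167.79 ] [ 0.636 -0.327  0.   ]
meter 0.34 [183.008 216.09 ] [ 0.436  0.271 -0.   ]
beaker 0.82 [179.48 143.01] [0.651 0.311 0.   ]
adapter 0.58 [276.416 163.8    12.712  13.986]
adapter 0.24 [243.6    89.586  67.2   130.2  ]
wrist [ 0.167 -0.606  0.385] [[-0.3786298473406716, 0.8902070791693683, 0.25331955096186676], [0.9255481477161345, 0.3640968726428441, 0.10389462734392539], [0.00025487646472048667, 0.27379704806378513, -0.9617874565149751]] 317.3628028894326
clip 0.98 [436.408 260.19 ] [ 0.253 -0.349  0.   ]
clip_mouth 0.68 [433.216 273.42 ] [ 0.269 -0.35   0.01 ]
clip_tab 0.93 [467.6  253.89] [ 0.226 -0.331  0.02 ]
```

View pics/scene0.png

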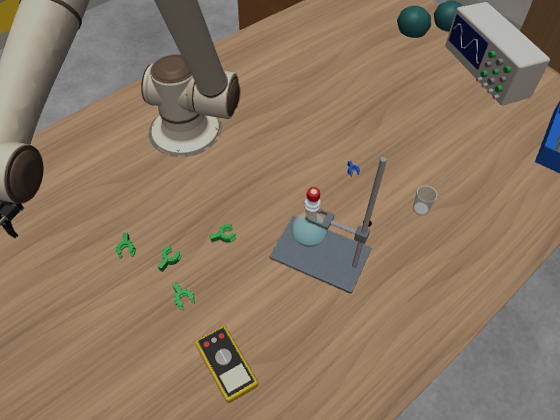

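View pics/top0.png

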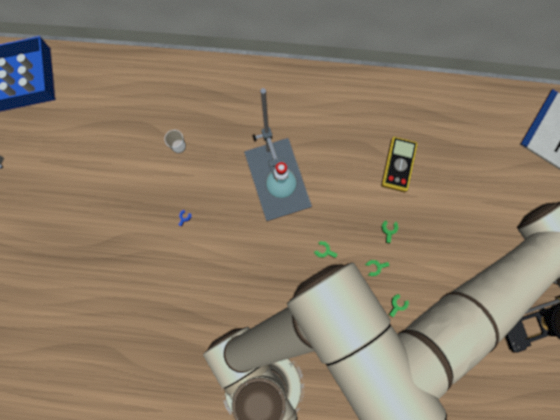

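The pictures show four green clips. The one farthest from the base is at about (183,295) in scene and (390,231) in top, near (0.455,-0.315). The red cap is at (313,193) in scene and (281,169) in top, and the rod top is at (383,160) in scene and (264,92) in top. Next I triangulate these.

```bash
python3 - <<'E'
from h import *
np.set_printoptions(precision=4,suppress=True)
P={n:imaging.capture(n) for n in["scene","top"]}
red=[];capc={}
for n,p in P.items():
    f=p["frame"].astype(int);m=((f[...,2]>120)&(f[...,1]<70)&(f[...,0]<80)).astype(np.uint8)
    x0,y0=(295,180) if n=="scene" else (265,155)
    w=np.zeros_like(m);w[y0:y0+32,x0:x0+34]=m[y0:y0+32,x0:x0+34]
    ys,xs=np.nonzero(w);print(n,len(xs),xs.mean(),ys.mean(),xs.min(),xs.max(),ys.min(),ys.max());red.append((p,(xs.mean(),ys.mean())))
    c=cv2.resize(p["frame"][y0-5:y0+65,x0-15:x0+55],(400,400),interpolation=cv2.INTER_CUBIC);capc[n]=c
print("cap",tri(red))
rod=[(P["scene"],(383,159)),(P["top"],(264,92))];print("rodtop",tri(rod),atz(*rod[0],.4),atz(*rod[1],.4))
def best(n,t):return [px(a) for a in models.place_of(P[n],t)]
for t,z in(("clip",0),("clip_mouth",.01),("clip_tab",.02)):
    s=[u for u in best("scene",t) if np.linalg.norm(atz(P["scene"],u,z)[:2]-[.45,-.31])<.06]
    q=[u for u in best("top",t) if np.linalg.norm(atz(P["top"],u,z)[:2]-[.45,-.31])<.06]
    print(t,[atz(P["scene"],u,z)[:2] for u in s],[atz(P["top"],u,z)[:2] for u in q], tri([(P["scene"],s[0]),(P["top"],q[0])]) if s and q else '')
cv2.imwrite("pics/cap.png",np.hstack([capc["scene"],capc["top"]]))
E
```

```text
scene 67 313.2238805970149 192.37313432835822 307 319 187 198
top 48 281.1041666666667 167.6875 275 286 162 172
cap (array([0.5361, 0.0025, 0.2321]), [0.5, 0.5])
rodtop (array([0.6467, 0.0497, 0.3999]), [2.0, 2.0]) [0.6476 0.0516 0.4   ] [0.6453 0.0482 0.4   ]
clip [array([ 0.4645, -0.3135]), array([ 0.4611, -0.3039])] [array([ 0.4603, -0.3124])] (array([ 0.4616, -0.3132, -0.0057]), [0.5, 0.5])
clip_mouth [array([ 0.4634, -0.3034])] [array([ 0.4776, -0.3051])] (array([ 0.473 , -0.3036,  0.0274]), [2.5, 2.5])
clip_tab [array([ 0.4232, -0.3109])] [array([ 0.4236, -0.3042])] (array([ 0.4228, -0.3078,  0.0164]), [3.0, 3.0])
```

View pics/cap.png

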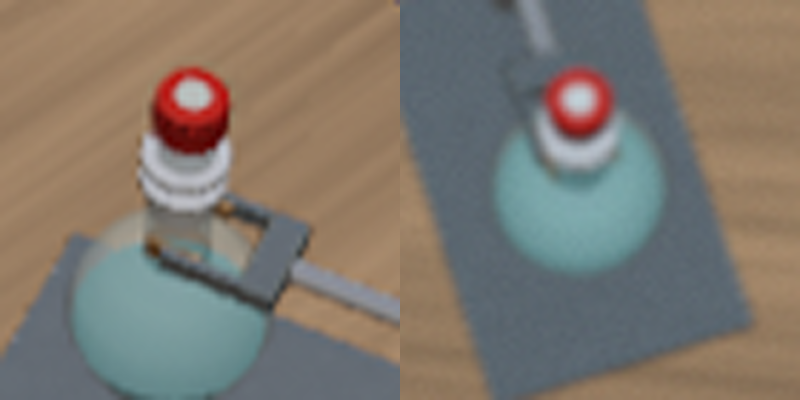

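The cap's white-topped centre is at about (313.5,191.5) in scene and (281,167) in top, giving an axis near (0.536,0.0025) with the top at about z 0.235. The rod direction is about 23° and the tool's yaw already suits it, so I move in at height.

Emit:
{"op": "apply_moves", "data": {"moves": [[[0,0,-0.04],0],[[-0.015,0.012,-0.035],0],[[-0.03,0.026,-0.005],0],[[-0.03,0.026,0],0],[[-0.03,0.026,0],0]], "hand": 0}}

```text
time_s: 2.17
tcp_pos: [0.3, -0.4545, 0.3034]
ee_rot: [[-0.926, -0.377, 0.002], [-0.377, 0.926, -0.001], [-0.001, -0.002, -1.0]]
wrist_force: [1.7, -0.2, -0.5]
gripper_width: 0.707
gripper_force: 0.0
```

Emit:
{"op": "apply_moves", "data": {"moves": [[[-0.031,0.026,0],0],[[-0.031,0.026,0],0],[[-0.031,0.026,0],0],[[-0.031,0.026,0],0],[[-0.031,0.026,0],0]]}}

```text
time_s: 2.58
tcp_pos: [0.3943, -0.2748, 0.3029]
ee_rot: [[-0.926, -0.378, 0.001], [-0.378, 0.926, -0.0], [-0.001, -0.001, -1.0]]
wrist_force: [0.5, 0.4, -0.3]
gripper_width: 0.326
gripper_force: 0.0
```

Emit:
{"op": "apply_moves", "data": {"moves": [[[-0.031,0.026,0],0],[[-0.031,0.026,0],0],[[-0.031,0.026,0],0],[[-0.031,0.026,0],0],[[0,0,0],0]]}}

```text
time_s: 3.0
tcp_pos: [0.4719, -0.1287, 0.3025]
ee_rot: [[-0.923, -0.384, 0.002], [-0.384, 0.923, 0.001], [-0.002, 0.0, -1.0]]
wrist_force: [0.0, -0.3, 0.1]
gripper_width: 0.017
gripper_force: 0.0
```

```bash
cat > cap.py <<'E'
from h import *
def whitecap(p):
    # centre of the white disc enclosed in red cap
    f=p["frame"].astype(int);m=((f[...,2]>110)&(f[...,1]<80)&(f[...,0]<90)).astype(np.uint8)
    n,l,s,c=cv2.connectedComponentsWithStats(m);i=1+np.argmax(s[1:,4])
    return c[i],s[i]
E
python3 - <<'E'
from cap import *
np.set_printoptions(precision=4,suppress=True)
p=imaging.capture("wrist");s=r.sense();print(s["tcp_pos"],s["ee_rot"],s["wrist_force"],s["time_s"],whitecap(p))
cv2.imwrite("pics/w1.png",p["frame"])
np.save("w1.npy",{k:p[k] for k in p},allow_pickle=True)
E
```

```text
[ 0.4706 -0.1306  0.3024] [[-0.9236 -0.3833  0.0001]
 [-0.3833  0.9236  0.0002]
 [-0.0002  0.0002 -1.    ]] [-0.2385 -0.2221 -0.2027] 3.05 (array([111.7681, 197.1739]), array([107, 193,  10,   9,  69], dtype=int32))
```

View pics/w1.png

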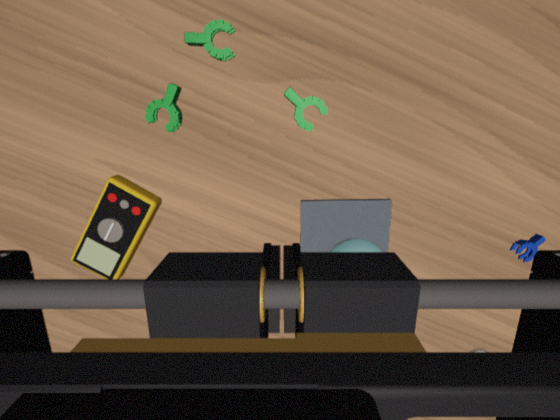

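The wrist view shows the clip nearest the meter, with its tab at (172,90) and its C at (163,113); the gripper hides the cap. I measure the clip from here and refine the cap.

```bash
python3 - <<'E'
from h import *
np.set_printoptions(precision=4,suppress=True)
p=imaging.capture("wrist")
for t,z in(("clip",0),("clip_mouth",.01),("clip_tab",.02)):
    for a in models.place_of(p,t): print(t,round(a["confidence"],2),px(a),atz(p,px(a),z)[:2])
S=imaging.capture("scene");T=imaging.capture("top")
print(tri([(S,(313.6,191.2)),(T,(281.3,167.3))]))
for n,q in(("s",S),("t",T)):
    f=q["frame"].astype(int);x0,y0=(306,183) if n=="s" else (274,160)
    w=f[y0:y0+14,x0:x0+16]; m=(w.min(2)>150); ys,xs=np.nonzero(m);print(n,len(xs),xs.mean()+x0,ys.mean()+y0)
    for a in models.place_of(q,"stand")[:1]:print(px(a),atz(q,px(a),0))
E
```

```text
clip 0.77 [170.576 120.918] [ 0.4611 -0.3021]
clip 0.71 [221.424  44.394] [ 0.3416 -0.2687]
clip 0.59 [313.992 114.282] [ 0.3754 -0.1191]
clip_mouth 0.96 [162.288 125.916] [ 0.4706 -0.3076]
clip_mouth 0.92 [316.4  115.71] [ 0.3764 -0.1161]
clip_mouth 0.64 [228.312  45.696] [ 0.3409 -0.2576]
clip_mouth 0.32 [347.872 243.012] [0.5285 0.0056]
clip_tab 0.95 [295.008 101.304] [ 0.3711 -0.1508]
clip_tab 0.88 [172.088  92.316] [ 0.423  -0.3048]
clip_tab 0.71 [195.608  40.32 ] [ 0.3523 -0.2956]
(array([0.5362, 0.0024, 0.2361]), [1.0, 1.0])
s 24 313.3333333333333 191.125
[305.984 249.186] [0.5345 0.0007 0.    ]
t 28 274.7857142857143 164.85714285714286
[280.784 188.412] [0.5428 0.0035 0.    ]
```

Emit:
{"op": "apply_moves", "data": {"moves": [[[-0.028,0.025,0],0],[[-0.028,0.025,0],0],[[-0.028,0.025,0],0],[[-0.027,0.023,0],0],[[0,0,0.02],0]]}}

```text
time_s: 3.87
tcp_pos: [0.5397, 0.0028, 0.2855]
ee_rot: [[-0.924, -0.381, 0.009], [-0.382, 0.924, 0.001], [-0.009, -0.002, -1.0]]
wrist_force: [-0.0, -0.2, -0.4]
gripper_width: 0.003
gripper_force: 0.0
```

Emit:
{"op": "apply_moves", "data": {"moves": [[[0,0,0.02],0],[[0,0,0.01],0],[[0,0,0],0],[[0,0,0],0]]}}

```text
time_s: 4.2
tcp_pos: [0.5351, -0.0015, 0.2528]
ee_rot: [[-0.926, -0.377, -0.0], [-0.377, 0.926, -0.001], [0.001, -0.001, -1.0]]
wrist_force: [-0.6, -0.3, 1.1]
gripper_width: -0.003
gripper_force: 0.0
```

Emit:
{"op": "apply_moves", "data": {"moves": [[[-0.002,0.003,0.004],0],[[0,0,0.003],0],[[0,0,0.002],0],[[0,0,0.002],0],[[0,0,0],0]]}}

```text
time_s: 4.62
tcp_pos: [0.5356, 0.0027, 0.2414]
ee_rot: [[-0.926, -0.378, -0.0], [-0.378, 0.926, 0.0], [0.0, 0.0, -1.0]]
wrist_force: [-0.4, -0.6, -0.5]
gripper_width: 0.006
gripper_force: 0.0
```

Emit:
{"op": "apply_moves", "data": {"moves": [[[0,0,0.001],0],[[0,0,0.001],0],[[0,0,0.001],0],[[0,0,0.001],0],[[0,0,0],0]]}}

```text
time_s: 5.03
tcp_pos: [0.5356, 0.0028, 0.2373]
ee_rot: [[-0.926, -0.378, -0.0], [-0.378, 0.926, -0.0], [0.0, 0.0, -1.0]]
wrist_force: [0.2, -0.2, -0.1]
gripper_width: 0.004
gripper_force: 0.0
```

Emit:
{"op": "apply_moves", "data": {"moves": [[[0,0,0.001],0],[[0,0,0.001],0],[[0,0,0.001],0],[[0,0,0.001],0],[[0,0,0],0]]}}

```text
time_s: 5.45
tcp_pos: [0.5358, 0.0028, 0.234]
ee_rot: [[-0.926, -0.378, 0.0], [-0.378, 0.926, -0.0], [-0.0, -0.0, -1.0]]
wrist_force: [-1.0, 1.1, 1.7]
gripper_width: 0.007
gripper_force: 1.4
```

Emit:
{"op": "apply_moves", "data": {"moves": [[[0,0,0.001],0],[[0,0,0],0]]}}

```text
time_s: 5.62
tcp_pos: [0.5359, 0.0028, 0.2334]
ee_rot: [[-0.926, -0.378, 0.001], [-0.378, 0.926, -0.0], [-0.001, -0.0, -1.0]]
wrist_force: [-1.8, 0.5, 4.7]
gripper_width: 0.005
gripper_force: 2.4
```

Emit:
{"op": "apply_moves", "data": {"moves": [[[0,0,0.001],0],[[0,0,0],0]]}}

```text
time_s: 5.78
tcp_pos: [0.5359, 0.0028, 0.2325]
ee_rot: [[-0.926, -0.378, 0.001], [-0.378, 0.926, -0.0], [-0.001, -0.0, -1.0]]
wrist_force: [-1.3, 0.0, 4.9]
gripper_width: 0.009
gripper_force: 2.6
```

Emit:
{"op": "apply_moves", "data": {"moves": [[[0,0,0.001],0],[[0,0,0],0]]}}

```text
time_s: 5.95
tcp_pos: [0.5359, 0.0028, 0.2315]
ee_rot: [[-0.926, -0.378, 0.001], [-0.378, 0.926, -0.0], [-0.001, -0.0, -1.0]]
wrist_force: [-2.8, 0.1, 5.5]
gripper_width: 0.008
gripper_force: 2.7
```

Emit:
{"op": "apply_moves", "data": {"moves": [[[0,0,0.001],0],[[0,0,0.001],0],[[0,0,0],0]]}}

```text
time_s: 6.2
tcp_pos: [0.5358, 0.0028, 0.2295]
ee_rot: [[-0.926, -0.378, 0.001], [-0.378, 0.926, -0.0], [-0.001, -0.0, -1.0]]
wrist_force: [-0.9, 0.3, 5.2]
gripper_width: 0.005
gripper_force: 2.7
```

Emit:
{"op": "apply_moves", "data": {"moves": [[[0,0,0.001],0],[[0,0,0],0],[[0,0,0],0]]}}

```text
time_s: 6.45
tcp_pos: [0.5359, 0.0028, 0.2285]
ee_rot: [[-0.926, -0.378, 0.001], [-0.378, 0.926, -0.0], [-0.001, -0.0, -1.0]]
wrist_force: [-2.4, 1.0, 4.8]
gripper_width: 0.009
gripper_force: 2.7
```

Emit:
{"op": "apply_moves", "data": {"moves": [[[0,0,0.001],0],[[0,0,0],0],[[0,0,0],0]]}}

```text
time_s: 6.7
tcp_pos: [0.5359, 0.0028, 0.2275]
ee_rot: [[-0.926, -0.378, 0.001], [-0.378, 0.926, -0.0], [-0.001, -0.0, -1.0]]
wrist_force: [-2.6, 0.5, 5.3]
gripper_width: 0.004
gripper_force: 2.7
```

Emit:
{"op": "apply_moves", "data": {"moves": [[[0,0,0.001],0],[[0,0,0],0]]}}

```text
time_s: 6.87
tcp_pos: [0.5359, 0.0028, 0.2265]
ee_rot: [[-0.926, -0.378, 0.001], [-0.378, 0.926, -0.0], [-0.001, -0.0, -1.0]]
wrist_force: [-2.8, 1.2, 5.2]
gripper_width: 0.006
gripper_force: 2.7
```

Emit:
{"op": "apply_moves", "data": {"moves": [[[0,0,0.001],0],[[0,0,0],0]]}}

```text
time_s: 7.03
tcp_pos: [0.5359, 0.0028, 0.2261]
ee_rot: [[-0.926, -0.379, 0.001], [-0.379, 0.926, -0.0], [-0.001, -0.001, -1.0]]
wrist_force: [-2.2, 0.1, 7.6]
gripper_width: 0.008
gripper_force: 3.8
```

Emit:
{"op": "apply_moves", "data": {"moves": [[[0,0,0.001],0],[[0,0,0],0]]}}

```text
time_s: 7.2
tcp_pos: [0.536, 0.0028, 0.2261]
ee_rot: [[-0.925, -0.379, 0.002], [-0.379, 0.925, -0.0], [-0.002, -0.001, -1.0]]
wrist_force: [-5.0, 1.9, 11.7]
gripper_width: 0.005
gripper_force: 5.7
```

It stopped dead at z 0.2261 with the force rising to 11.7 N, so the adapter is home and the rim top is at about 0.186. The clip origin should end up at z 0.176. I lift off and go to look at the clip.

Emit:
{"op": "apply_moves", "data": {"moves": [[[0,0,-0.005],0],[[0,0,-0.03],0],[[0.01,-0.01,-0.03],0],[[0.026,-0.027,0],0],[[0.026,-0.027,0],0]], "hand": 0.045}}

```text
time_s: 7.62
tcp_pos: [0.5035, -0.0798, 0.2901]
ee_rot: [[-0.925, -0.381, 0.004], [-0.381, 0.925, 0.001], [-0.004, -0.001, -1.0]]
wrist_force: [0.0, -0.4, -0.3]
gripper_width: 0.298
gripper_force: 0.0
```

Emit:
{"op": "apply_moves", "data": {"moves": [[[0.026,-0.027,0],0],[[0.026,-0.027,0],0],[[0.026,-0.027,0],0],[[0.026,-0.027,0],0],[[0.026,-0.027,0],0]]}}

```text
time_s: 8.03
tcp_pos: [0.4323, -0.2554, 0.2883]
ee_rot: [[-0.926, -0.378, 0.0], [-0.378, 0.926, 0.0], [-0.0, 0.0, -1.0]]
wrist_force: [0.3, -0.3, -0.7]
gripper_width: 0.509
gripper_force: 0.0
```

Emit:
{"op": "apply_moves", "data": {"moves": [[[0.026,-0.027,0.02],0],[[0.018,-0.018,0.03],0],[[0,0,0.03],6],[[0,0,0.03],6],[[0,0,0.03],5]]}}

```text
time_s: 8.45
tcp_pos: [0.4091, -0.3123, 0.1473]
ee_rot: [[-0.996, -0.084, 0.0], [-0.084, 0.996, 0.0], [-0.0, 0.0, -1.0]]
wrist_force: [0.1, 0.3, 0.6]
gripper_width: 0.518
gripper_force: 0.0
```

Emit:
{"op": "apply_moves", "data": {"moves": [[[0,0,0],5],[[0,0,0],0],[[0,0,0],0]]}}

```text
time_s: 8.7
tcp_pos: [0.4101, -0.3119, 0.1489]
ee_rot: [[-1.0, -0.006, 0.0], [-0.006, 1.0, -0.0], [-0.0, -0.0, -1.0]]
wrist_force: [0.1, 0.1, -0.2]
gripper_width: 0.516
gripper_force: 0.0
```

```bash
cat > look.py <<'E'
from h import *
import sys
np.set_printoptions(precision=4,suppress=True)
p=imaging.capture("wrist");s=r.sense();print(s["tcp_pos"],s["ee_rot"].tolist() if hasattr(s["ee_rot"],"tolist") else s["ee_rot"],s["wrist_force"],s["time_s"])
for t,z in(("clip",0),("clip_mouth",.01),("clip_tab",.02)):
    for a in models.place_of(p,t): print(t,round(a["confidence"],2),px(a),atz(p,px(a),z)[:2])
f=p["frame"].astype(int);m=((f[...,1]>f[...,2]+35)&(f[...,1]>f[...,0]+25)).astype(np.uint8)
n,l,st,c=cv2.connectedComponentsWithStats(m);print([(st[i].tolist(),c[i].round(1).tolist()) for i in range(1,n) if st[i,4]>150])
cv2.imwrite(f"pics/{sys.argv[1]}.png",p["frame"])
import pickle;pickle.dump({k:p[k] for k in p},open(sys.argv[1]+".pkl","wb"))
E
python3 look.py w2
```

```text
[ 0.4105 -0.312   0.1496] [[-0.9999796397331582, -0.00620407300544414, 0.001493183607766472], [-0.0062053904302603125, 0.999980359802835, -0.0008792827764002738], [-0.001487699146808879, -0.0008885306612385557, -0.9999984986311293]] [-0.2633 -0.3755  0.4142] 8.75
clip 0.77 [477.792 166.32 ] [ 0.3765 -0.1183]
clip 0.75 [241.192  24.108] [ 0.2538 -0.3469]
clip 0.71 [328.72  131.292] [ 0.3442 -0.266 ]
clip 0.62 [283.696 245.994] [ 0.4617 -0.3079]
clip_mouth 0.95 [284.2   257.082] [ 0.4699 -0.3074]
clip_mouth 0.94 [488.208 170.688] [ 0.3793 -0.1138]
clip_mouth 0.84 [235.2    35.784] [ 0.2653 -0.3511]
clip_mouth 0.61 [339.976 124.782] [ 0.338  -0.2574]
clip_tab 0.86 [287.504 220.5  ] [ 0.4272 -0.3047]
clip_tab 0.69 [453.992 160.398] [ 0.3686 -0.1533]
clip_tab 0.58 [295.4   145.614] [ 0.3563 -0.2984]
[([213, 0, 55, 54, 1452], [243.2, 20.1]), ([283, 103, 71, 51, 1480], [319.0, 131.7]), ([434, 147, 76, 49, 1606], [472.2, 166.1]), ([263, 204, 45, 64, 1268], [285.3, 237.9])]
```

View pics/w2.png

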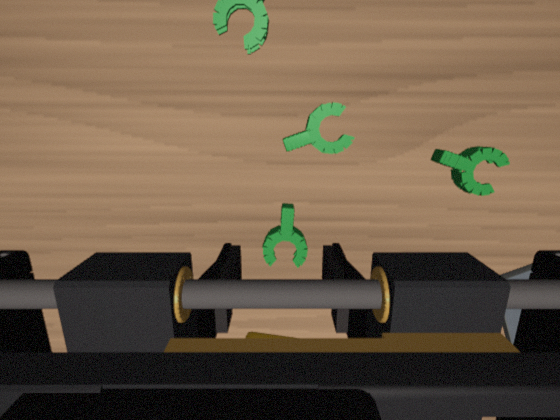

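The target clip's tab is at (287,213), its C at (285,245), and its mouth points down in the picture, all between the fingers. Its +x heading is about -3.5°, with the tab centre near (0.427,-0.3055). I line up and descend.

Emit:
{"op": "apply_moves", "data": {"moves": [[[-0.0165,0.0065,0.02],0],[[0,0,0.03],4],[[0,0,0.03],0],[[0,0,0.02],0],[[0,0,0],0]]}}

```text
time_s: 9.32
tcp_pos: [0.4238, -0.3039, 0.0456]
ee_rot: [[-0.998, 0.066, -0.007], [0.066, 0.998, 0.003], [0.007, 0.003, -1.0]]
wrist_force: [0.3, 0.4, -0.2]
gripper_width: 0.521
gripper_force: 0.0
```

```bash
python3 look.py w3
```

```text
[ 0.4254 -0.3047  0.0478] [[-0.9978684200525474, 0.0651660037210109, -0.003465287991785851], [0.06516249408558715, 0.9978740417075492, 0.0011163560301979496], [0.0035306693952617827, 0.0008881696198001904, -0.9999933727422137]] [0.6396 0.3781 0.0295] 9.3667
clip 0.88 [330.176 102.606] [ 0.3394 -0.2664]
clip 0.82 [554.4   146.916] [ 0.3762 -0.1221]
clip_tab 0.84 [282.016 131.082] [ 0.3542 -0.2976]
clip_tab 0.73 [529.704 139.692] [ 0.3685 -0.154 ]
clip_tab 0.66 [277.312 244.104] [ 0.4236 -0.3051]
[([260, 61, 112, 84, 3669], [316.8, 109.8]), ([502, 118, 58, 71, 2022], [539.7, 147.6]), ([249, 223, 59, 57, 1752], [277.8, 259.0])]
```

View pics/w3.png

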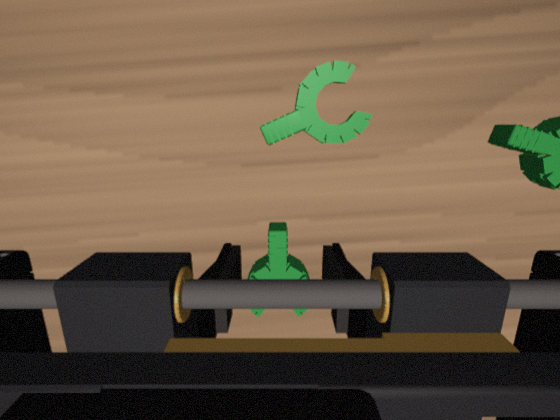

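The tab is vertical in the picture at column 278, its rear end is at row 223, and it sits centred between the fingers. I continue down.

```bash
python3 - <<'E'
from h import *
import pickle
p=pickle.load(open("w3.pkl","rb"))
f=p["frame"].astype(int);m=((f[...,1]>f[...,2]+35)&(f[...,1]>f[...,0]+25))
for v in(222,223,224,226,235):
    xs=np.nonzero(m[v,240:320])[0]+240;print(v,xs.min() if len(xs) else 0,xs.max() if len(xs) else 0,atz(p,(xs.mean() if len(xs) else 278,v),.02))
E
```

```text
222 0 0 [ 0.40889271 -0.3036525   0.02      ]
223 274 284 [ 0.40959543 -0.30293617  0.02      ]
224 270 285 [ 0.41017742 -0.30405339  0.02      ]
226 270 284 [ 0.41146666 -0.30445569  0.02      ]
235 268 286 [ 0.4174192  -0.30486798  0.02      ]
```

Emit:
{"op": "apply_moves", "data": {"moves": [[[0,0,0.015],0],[[0,0,0.015],0],[[0,0,0.008],0],[[0,0,0.003],0],[[0,0,0],0]]}}

```text
time_s: 9.93
tcp_pos: [0.4266, -0.3052, 0.0083]
ee_rot: [[-0.998, 0.066, 0.001], [0.066, 0.998, -0.0], [-0.001, -0.0, -1.0]]
wrist_force: [0.1, 0.3, 0.6]
gripper_width: 0.519
gripper_force: 0.0
```

Emit:
{"op": "apply_moves", "data": {"moves": [[[0.0025,0,0.002],0],[[0,0,0.002],0],[[0,0,0.001],0],[[0,0,0],0]]}}

```text
time_s: 10.27
tcp_pos: [0.4239, -0.305, 0.0031]
ee_rot: [[-0.998, 0.066, 0.0], [0.066, 0.998, -0.0], [-0.0, -0.0, -1.0]]
wrist_force: [-0.6, -0.6, 1.1]
gripper_width: 0.515
gripper_force: 0.0
```

Emit:
{"op": "apply_moves", "data": {"moves": [[[0,0,0],0],[[0,0,0],0],[[0,0,0],0],[[0,0,0],0],[[0,0,0],0]], "hand": 0}}

```text
time_s: 10.68
tcp_pos: [0.4238, -0.3049, 0.003]
ee_rot: [[-0.998, 0.066, 0.0], [0.066, 0.998, -0.0], [-0.0, -0.0, -1.0]]
wrist_force: [-0.6, -0.3, 1.0]
gripper_width: 0.225
gripper_force: 0.0
```

Emit:
{"op": "apply_moves", "data": {"moves": [[[0,0,0],0],[[0,0,0],0],[[0,0,0],0],[[0,0,0],0]]}}

```text
time_s: 11.02
tcp_pos: [0.4238, -0.3049, 0.003]
ee_rot: [[-0.998, 0.066, 0.0], [0.066, 0.998, -0.0], [-0.0, -0.0, -1.0]]
wrist_force: [0.4, -0.7, 0.4]
gripper_width: 0.135
gripper_force: 30.0
```

Gripped: width 11.7 mm, 30 N, TCP 3 mm above the clip's underside, so the TCP target is z 0.179. I lift, turn to the 22.6° heading and go to the standoff.

Emit:
{"op": "apply_moves", "data": {"moves": [[[0,0,-0.02],0],[[0,0,-0.03],-6.6],[[0,0,-0.04],-6.6],[[0,0,-0.04],-6.6],[[0,0,-0.04],-6.6]]}}

```text
time_s: 11.43
tcp_pos: [0.4231, -0.3047, 0.1746]
ee_rot: [[-0.921, -0.39, -0.001], [-0.39, 0.921, 0.0], [0.001, 0.001, -1.0]]
wrist_force: [1.8, -0.3, 0.5]
gripper_width: 0.132
gripper_force: 30.0
```

Emit:
{"op": "apply_moves", "data": {"moves": [[[-0.015,0.03,-0.006],0],[[-0.015,0.03,0],0],[[-0.015,0.03,0],0],[[-0.016,0.03,0],0],[[-0.016,0.03,0],0]]}}

```text
time_s: 11.85
tcp_pos: [0.4367, -0.1354, 0.1791]
ee_rot: [[-0.923, -0.384, 0.0], [-0.384, 0.923, 0.0], [-0.0, 0.0, -1.0]]
wrist_force: [0.2, -0.3, -0.4]
gripper_width: 0.137
gripper_force: 30.0
```

Emit:
{"op": "apply_moves", "data": {"moves": [[[-0.016,0.03,0],0],[[-0.016,0.03,0],0],[[-0.016,0.03,0],0],[[0,0,0],0],[[0,0,0],0]]}}

```text
time_s: 12.27
tcp_pos: [0.4468, -0.0338, 0.1789]
ee_rot: [[-0.922, -0.388, -0.0], [-0.388, 0.922, 0.0], [0.0, 0.0, -1.0]]
wrist_force: [-0.2, 0.3, -0.3]
gripper_width: 0.135
gripper_force: 30.0
```

```bash
python3 - <<'E'
from h import *
np.set_printoptions(precision=4,suppress=True)
P={n:imaging.capture(n) for n in["scene","top"]}
s=r.sense();print(s["tcp_pos"],s["ee_rot"],s["wrist_force"],s["gripper_width"],s["time_s"])
for n,p in P.items():
    for t in("clip","clip_mouth","clip_tab"):
        for a in models.place_of(p,t):
            X=atz(p,px(a),.19)
            if np.linalg.norm(X[:2]-[.48,-.02])<.08: print(n,t,a["confidence"],px(a),X)
S,T=P["scene"]["frame"],P["top"]["frame"]
cv2.imwrite("pics/st.png",np.hstack([cv2.resize(S[160:260,240:340],(400,400),interpolation=cv2.INTER_CUBIC),cv2.resize(T[130:230,235:335],(400,400),interpolation=cv2.INTER_CUBIC)]))
E
```

```text
[ 0.4465 -0.0355  0.1788] [[-0.9231 -0.3847 -0.0006]
 [-0.3847  0.9231 -0.0001]
 [ 0.0006  0.0001 -1.    ]] [-1.0222 -0.4872 -0.1437] 0.13564226310757801 12.3667
scene clip 0.55 [286.776 197.484] [ 0.488  -0.0268  0.19  ]
scene clip_mouth 0.6 [289.408 194.712] [ 0.486  -0.0175  0.19  ]
scene clip_tab 0.52 [268.52  187.404] [ 0.4413 -0.0395  0.19  ]
```

View pics/st.png

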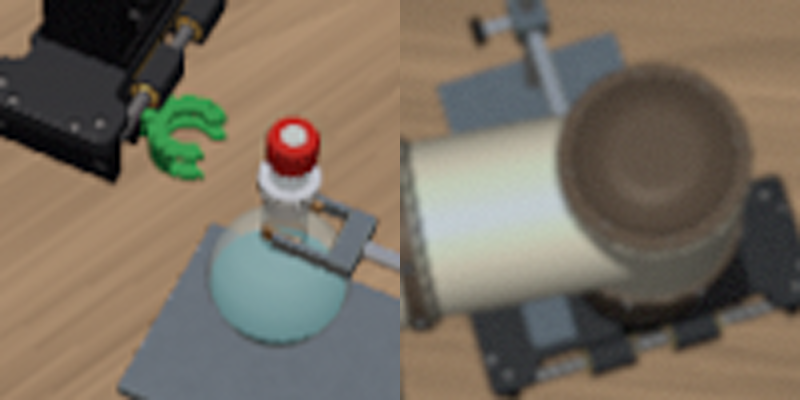

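The clip is held level at (180,140) in the left crop, mouth towards the joint. The cap is home, and the remaining distance to the neck is about 97 mm with a 1 mm lateral error. I advance.

Emit:
{"op": "apply_moves", "data": {"moves": [[[-0.008,0.001,0],0],[[-0.008,0,0],0],[[-0.008,0,0],0],[[-0.003,0,0],0],[[0,0,0],0]]}}

```text
time_s: 13.08
tcp_pos: [0.4725, -0.0235, 0.1787]
ee_rot: [[-0.923, -0.385, -0.0], [-0.385, 0.923, -0.0], [0.0, -0.0, -1.0]]
wrist_force: [-0.1, 0.7, -0.8]
gripper_width: 0.137
gripper_force: 30.0
```

Emit:
{"op": "apply_moves", "data": {"moves": [[[-0.001,0,0],0],[[-0.001,0,0],0],[[-0.001,0,0],0],[[-0.001,0,0],0],[[0,0,0],0]]}}

```text
time_s: 13.5
tcp_pos: [0.4752, -0.0224, 0.179]
ee_rot: [[-0.923, -0.385, 0.0], [-0.385, 0.923, 0.0], [-0.0, -0.0, -1.0]]
wrist_force: [-0.4, 0.7, 0.3]
gripper_width: 0.132
gripper_force: 30.0
```

Emit:
{"op": "apply_moves", "data": {"moves": [[[-0.001,0,0],0],[[-0.001,0,0],0],[[-0.001,0,0],0],[[-0.001,0,0],0],[[0,0,0],0]]}}

```text
time_s: 13.92
tcp_pos: [0.479, -0.0208, 0.179]
ee_rot: [[-0.923, -0.385, 0.0], [-0.385, 0.923, 0.0], [-0.0, -0.0, -1.0]]
wrist_force: [0.7, -0.1, -0.0]
gripper_width: 0.135
gripper_force: 30.0
```

Emit:
{"op": "apply_moves", "data": {"moves": [[[-0.001,0,0],0],[[-0.001,0,0],0],[[-0.001,0,0],0],[[-0.001,0,0],0],[[0,0,0],0]]}}

```text
time_s: 14.33
tcp_pos: [0.4827, -0.0193, 0.1789]
ee_rot: [[-0.923, -0.385, 0.0], [-0.385, 0.923, -0.0], [-0.0, -0.0, -1.0]]
wrist_force: [0.4, 0.2, -0.7]
gripper_width: 0.132
gripper_force: 30.0
```

Emit:
{"op": "apply_moves", "data": {"moves": [[[-0.001,0,0],0],[[-0.001,0,0],0],[[-0.001,0,0],0],[[0,0,0],0]]}}

```text
time_s: 14.67
tcp_pos: [0.4855, -0.0181, 0.1789]
ee_rot: [[-0.923, -0.385, 0.0], [-0.385, 0.923, 0.0], [-0.0, -0.0, -1.0]]
wrist_force: [1.1, -0.1, -0.7]
gripper_width: 0.135
gripper_force: 30.0
```

Emit:
{"op": "apply_moves", "data": {"moves": [[[-0.001,0,0],0],[[-0.001,0,0],0],[[0,0,0],0]]}}

```text
time_s: 14.92
tcp_pos: [0.4862, -0.0178, 0.1787]
ee_rot: [[-0.923, -0.384, -0.002], [-0.384, 0.923, -0.001], [0.003, 0.0, -1.0]]
wrist_force: [-2.6, -1.0, 1.5]
gripper_width: 0.136
gripper_force: 30.0
```

Emit:
{"op": "apply_moves", "data": {"moves": [[[-0.001,0,0],0],[[-0.001,0,0],0],[[0,0,0],0]]}}

```text
time_s: 15.17
tcp_pos: [0.4869, -0.0174, 0.1783]
ee_rot: [[-0.923, -0.384, -0.005], [-0.384, 0.923, -0.001], [0.005, 0.001, -1.0]]
wrist_force: [-5.1, -1.8, 2.0]
gripper_width: 0.134
gripper_force: 30.0
```

Emit:
{"op": "apply_moves", "data": {"moves": [[[-0.001,0,0],0],[[-0.001,0,0],0],[[0,0,0],0]]}}

```text
time_s: 15.42
tcp_pos: [0.4877, -0.017, 0.1779]
ee_rot: [[-0.923, -0.384, -0.008], [-0.384, 0.923, -0.002], [0.008, 0.001, -1.0]]
wrist_force: [-5.7, -2.0, 2.3]
gripper_width: 0.133
gripper_force: 30.0
```

This matches the expected flare contact, with the axis about 19 mm from the neck and the force square to the joint. I keep pushing gently and correct the slight sag in z.

Emit:
{"op": "apply_moves", "data": {"moves": [[[-0.001,0,-0.0005],0],[[-0.001,0,-0.0005],0],[[0,0,0],0]]}}

```text
time_s: 15.67
tcp_pos: [0.4889, -0.0164, 0.1784]
ee_rot: [[-0.923, -0.384, -0.009], [-0.384, 0.924, -0.002], [0.009, 0.002, -1.0]]
wrist_force: [-5.4, -2.8, -0.5]
gripper_width: 0.14
gripper_force: 30.0
```

Emit:
{"op": "apply_moves", "data": {"moves": [[[-0.001,0,0],0],[[-0.001,0,0],0],[[0,0,0],0]]}}

```text
time_s: 15.92
tcp_pos: [0.4918, -0.0153, 0.1786]
ee_rot: [[-0.923, -0.384, -0.007], [-0.384, 0.923, -0.002], [0.007, 0.001, -1.0]]
wrist_force: [-4.3, -1.8, 0.0]
gripper_width: 0.133
gripper_force: 30.0
```

Emit:
{"op": "apply_moves", "data": {"moves": [[[-0.001,0,0],0],[[-0.001,0,0],0],[[0,0,0],0]]}}

```text
time_s: 16.17
tcp_pos: [0.4954, -0.0139, 0.1793]
ee_rot: [[-0.923, -0.384, -0.002], [-0.384, 0.923, -0.0], [0.002, 0.001, -1.0]]
wrist_force: [-2.9, -1.6, -0.8]
gripper_width: 0.137
gripper_force: 30.0
```

Emit:
{"op": "apply_moves", "data": {"moves": [[[-0.001,0,0],0],[[-0.001,0,0],0],[[0,0,0],0]]}}

```text
time_s: 16.42
tcp_pos: [0.4987, -0.0125, 0.1798]
ee_rot: [[-0.923, -0.385, 0.001], [-0.385, 0.923, 0.0], [-0.001, 0.0, -1.0]]
wrist_force: [0.1, -1.6, -2.3]
gripper_width: 0.133
gripper_force: 30.0
```

Emit:
{"op": "apply_moves", "data": {"moves": [[[-0.001,0,0.0005],0],[[-0.001,0,0],0],[[0,0,0],0]]}}

```text
time_s: 16.67
tcp_pos: [0.501, -0.0117, 0.1797]
ee_rot: [[-0.923, -0.385, 0.002], [-0.385, 0.923, 0.0], [-0.002, -0.0, -1.0]]
wrist_force: [-0.2, -0.8, -1.0]
gripper_width: 0.139
gripper_force: 30.0
```

Emit:
{"op": "apply_moves", "data": {"moves": [[[-0.001,0,0],0],[[-0.001,0,0],0],[[0,0,0],0]]}}

```text
time_s: 16.92
tcp_pos: [0.5025, -0.0111, 0.1797]
ee_rot: [[-0.923, -0.385, 0.001], [-0.385, 0.923, 0.0], [-0.001, -0.0, -1.0]]
wrist_force: [0.2, -0.8, -0.9]
gripper_width: 0.138
gripper_force: 30.0
```

Emit:
{"op": "apply_moves", "data": {"moves": [[[-0.001,0,0.0005],0],[[-0.001,0,0],0],[[0,0,0],0]]}}

```text
time_s: 17.17
tcp_pos: [0.5037, -0.0106, 0.1791]
ee_rot: [[-0.923, -0.385, -0.0], [-0.385, 0.923, -0.0], [0.0, -0.0, -1.0]]
wrist_force: [-1.0, -0.8, 0.1]
gripper_width: 0.138
gripper_force: 30.0
```

Emit:
{"op": "apply_moves", "data": {"moves": [[[-0.001,0,0],0],[[0,0,0],0],[[0,0,0],0]]}}

```text
time_s: 17.42
tcp_pos: [0.5038, -0.0105, 0.1789]
ee_rot: [[-0.923, -0.384, -0.002], [-0.384, 0.923, -0.001], [0.002, 0.0, -1.0]]
wrist_force: [-4.1, -1.2, 2.1]
gripper_width: 0.135
gripper_force: 30.0
```

Emit:
{"op": "apply_moves", "data": {"moves": [[[-0.001,0,0],0],[[0,0,0],0],[[0,0,0],0]]}}

```text
time_s: 17.67
tcp_pos: [0.5039, -0.0105, 0.1787]
ee_rot: [[-0.923, -0.384, -0.004], [-0.384, 0.923, -0.001], [0.004, 0.0, -1.0]]
wrist_force: [-5.8, -3.2, 3.2]
gripper_width: 0.133
gripper_force: 30.0
```

It has reached a firm stop with the axis at the neck. I relax the push and take a look before letting go.

Emit:
{"op": "apply_moves", "data": {"moves": [[[0.001,0,0],0],[[0.001,0,0],0],[[0,0,0],0]]}}

```text
time_s: 17.92
tcp_pos: [0.5038, -0.0105, 0.1788]
ee_rot: [[-0.923, -0.384, 0.0], [-0.384, 0.923, 0.0], [-0.001, 0.0, -1.0]]
wrist_force: [-1.0, -1.2, 0.4]
gripper_width: 0.134
gripper_force: 30.0
```

```bash
python3 - <<'E'
from h import *
p=imaging.capture("scene");cv2.imwrite("pics/on.png",cv2.resize(p["frame"][160:240,260:360],(800,600),interpolation=cv2.INTER_CUBIC))
E
```

```text
(no output)
```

View pics/on.png

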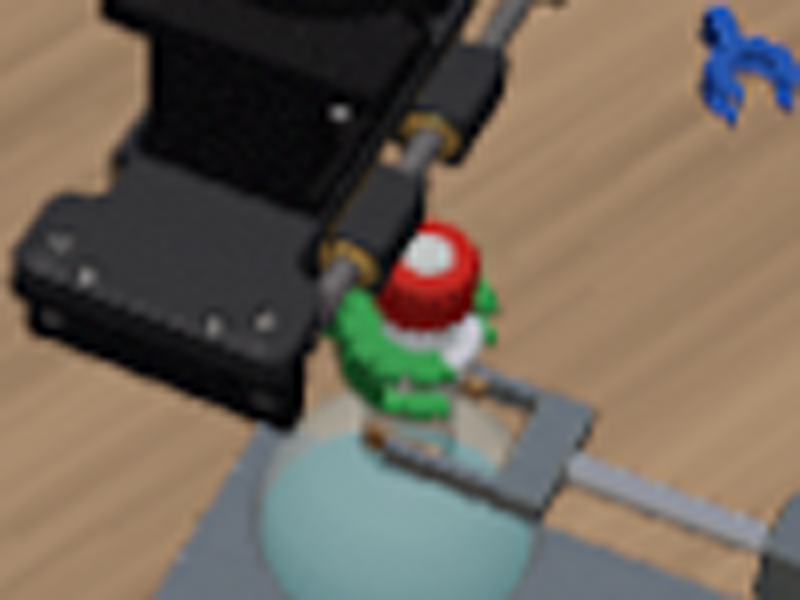

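The clip is round the joint at (410,350), with white rim showing between its plates at the mouth. I let go and back away.

Emit:
{"op": "apply_moves", "data": {"moves": [[[0,0,0],0],[[0,0,0],0],[[0,0,0],0],[[0,0,0],0],[[0,0,0],0]], "hand": 0.045}}

```text
time_s: 18.38
tcp_pos: [0.5042, -0.0103, 0.1791]
ee_rot: [[-0.923, -0.385, 0.001], [-0.385, 0.923, 0.0], [-0.001, -0.0, -1.0]]
wrist_force: [0.2, -0.6, -0.3]
gripper_width: 0.427
gripper_force: 0.0
```

Emit:
{"op": "apply_moves", "data": {"moves": [[[0.005,0,0],0],[[0.015,0,0],0],[[0.03,0,0],0],[[0.03,0,0],0],[[0.03,0,0],0]]}}

```text
time_s: 18.8
tcp_pos: [0.4007, -0.0533, 0.1786]
ee_rot: [[-0.923, -0.385, -0.0], [-0.385, 0.923, -0.0], [0.0, 0.0, -1.0]]
wrist_force: [-0.1, -0.4, 0.2]
gripper_width: 0.515
gripper_force: 0.0
```

Emit:
{"op": "apply_moves", "data": {"moves": [[[0.03,0,-0.02],0],[[0,-0.03,-0.02],0],[[0,-0.03,0],0],[[0,0,0],0],[[0,0,0],0]]}}

```text
time_s: 19.22
tcp_pos: [0.3973, -0.1207, 0.219]
ee_rot: [[-0.924, -0.382, 0.0], [-0.382, 0.924, 0.0], [-0.001, 0.0, -1.0]]
wrist_force: [0.3, -0.4, 0.3]
gripper_width: 0.518
gripper_force: 0.0
```

```bash
python3 - <<'E'
from h import *
np.set_printoptions(precision=4,suppress=True)
p=imaging.capture("scene");q=imaging.capture("top");s=r.sense();print(s["wrist_force"],s["time_s"])
obs={}
for n,c in(("s",p),("t",q)):
    for t in("clip","clip_mouth","clip_tab"):
        for a in models.place_of(c,t):
            X=atz(c,px(a),.186)
            if np.linalg.norm(X[:2]-[.53,0])<.07: print(n,t,a["confidence"],px(a),X)
cv2.imwrite("pics/end.png",np.hstack([cv2.resize(p["frame"][170:230,280:340],(400,400),interpolation=cv2.INTER_CUBIC),cv2.resize(q["frame"][140:200,250:310],(400,400),interpolation=cv2.INTER_CUBIC)]))
E
```

```text
[ 0.6369  0.4149 -1.159 ] 19.3167
s clip 0.81 [309.792 211.68 ] [ 0.5459 -0.0117  0.186 ]
s clip_mouth 0.82 [313.32  203.994] [0.5358 0.0077 0.186 ]
s clip_tab 0.68 [295.792 198.198] [ 0.4999 -0.011   0.186 ]
t clip 0.54 [279.776 172.704] [0.5363 0.0053 0.186 ]
t clip_mouth 0.54 [279.608 167.118] [0.5505 0.0071 0.186 ]
t clip_tab 0.53 [285.992 184.884] [ 0.507  -0.0128  0.186 ]
```

View pics/end.png

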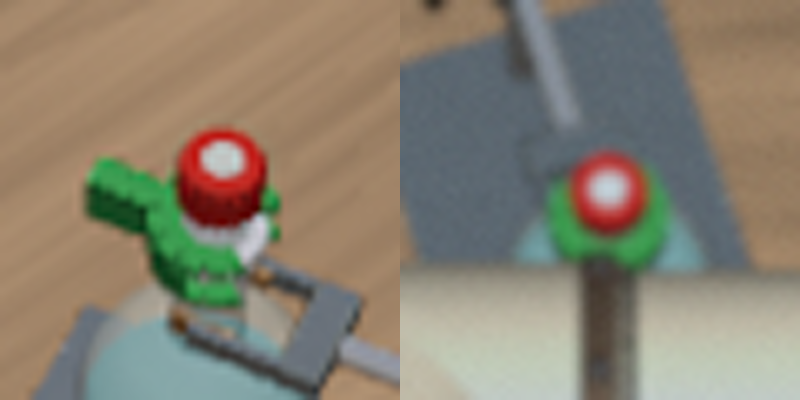

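The clip stays level round the joint, with the tab at (120,190) and rim between its plates, and the top view shows it centred on the cap. I hand in.

```bash
python3 -c "
from station import r
print(r.finish_job())"
```

```text
the job is handed in; nothing more can be done
None
```

I pressed the adapter down to its hard stop (about 12 N peak), then slid the green clip on until it stopped firmly round the joint, let go and backed off; the last pictures show it level and centred with rim between its plates, and the job is handed in at about 19 s.

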